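Key the label winder's flange onto its drive dog

ROBOT

A 6-joint arm with a two-finger parallel gripper is mounted at the origin on a cart in front of the work surface, level with it; the furniture and walls round the work are solid. World frame = base frame: x ahead of the robot, y to its left, z up, the work surface at z = 0. Lengths are in m, angles in rad, forces in N, time in s.
With the tool pointing down it reaches from about 0.35 to 0.875 m from the base axis. Payload 4.2 kg.
Tool frame: the origin (TCP) lies midway between the tips of the shut fingers; the grasp point (between the pads) lies 19 mm behind it; z points along the fingers, y is the line along which they close (so a half turn about z gives the same grasp; the last joint's range is limited). The gripper opens to 87 mm and grips with 3 to 60 N. Pads are 19 mm wide; open, the fingers measure 117 mm over their backs; the gripper's body (75 mm by 190 mm) begins 51 mm behind the grasp point.
Start: joints at [1.458, 0.385, 0.008, 0, -1.194, -0.259], TCP at [0.227, 0.582, 0.223] pointing down, gripper open.
Joint ranges: [-3.14, 3.14], [-1.21, 2.06], [-1.07, 1.41], [-3.16, 2.05], [-2.99, -0.16], [-3.1, 3.1]. Speed limits (rad/s): [2.79, 2.79, 3.14, 3.14, 3.14, 3.14].

INTERFACE

Orientations are given as a unit quaternion [w, x, y, z].
In Python, from cell import status, eyes, order, spotter gives the robot as it stands. The module is installed in compiled form; this text tells all that it offers.
- The arm moves only by the tool carry_out, never from a script. Its argument "increments" is a list that holds one entry, the list of rows, each a list of 5 numbers: the opening, from 0 (shut) to 1 (fully open), then the shift along the world's x, y, z in cm, then the turn about the world's z in degrees. A call has 1 to 8 rows; each row shifts and turns the commanded pose from where the row before left it; what a row does not reach is not made up. A row lasts 1/10 s, in which the tool goes at most 50 mm and 8.59 degrees, less where a joint would pass 70% of its speed; a pose out of reach is approached as far as the arm can. A call is refused whole if a number of a shift passes 5 or a number of a turn 8.59, either way. A call with a gripper value outside its range is refused whole. The fingers move at their own pace and stop on an object; "grip_force" is the grip in N (left out, the last holds). Time passes only in rows, so rows that do not move let the fingers close. It gives the time, the measured TCP pose, the force, the opening and the grip force at its end, in the units of the state.
- status.get_obs(): the state, without advancing time (a new reading comes with each control period).
- eyes.read_camera(name): name is "scene" or "top" or "wrist"; returns a dict with "frame" (420x560x3 uint8, red, green, blue), "fov_y" (degrees; the focal length in pixels is half the picture's height over the tangent of half this angle, whatever the lens; pixels are square), "cx", "cy" (the principal point, pixels), "k1" (the pictures are not rectified: a ray, as slopes to the right and down, at radius r is drawn at 1 + k1 r^2 times it, then the intrinsics apply), "cam_to_world" (4x4, takes a point from camera to world coordinates). Camera axes: x right, y down, z forward; pixel columns grow to the right and rows downward; lengths in m; the calibration is good to about 2 mm. A picture is of the moment at which its call begins. There is no depth.
- order.finish_job(): hands the job in; it is judged then, once.
Trained networks look in a picture, given as the dict that the camera call returned (one of the last four; its "shot" number tells which), for a name from the list of things; names that differ only in an ending like _2 or _b are one class to them, and where a whole thing is asked for, a point or a joint stands for the part that bears it (a point fixed in the world has none). Each returns a list of dicts, best first, with "confidence" (0 to 1); they miss things now and then, are a little off and sometimes report something else, mostly with a low value. They report only what shows in the picture. A call takes as long as a camera call.
- spotter.masks_of(picture, query): "mask" (420x560 bool, what is visible of it) and "xy" ([column, row] in pixels, amid what is visible of it).
The state is a dict: "time_s": time; "q": joint angles; "qd": joint speeds; "effort": joint torques, N m; "ee_pos": TCP position; "ee_rot": TCP orientation; "wrist_force": force on the tool from outside, world axes, zero at the start; "ft_torque": the same for the moment, N m; "width": finger opening in m; "grasp_force": force on a finger pad.
Only numpy, scipy, OpenCV 4.12 (cv2) and the standard library are available. Lean on these libraries where they do the work, as an engineer would, in place of code of your own. Each camera call takes 0.05 s, during which the arm holds its last target. There are 200 camera calls.

TASK

Get the bench label winder ready: by pushing the yellow fin with a fingertip, turn the blue flange until the notch in its rim stands over the red drive dog, then press the flange down until it is fully home on the dog, and draw back. Only push and press: do not pinch the fin or lift the flange, and leave the other things on the bench where they are.

Things in the scene. Friction and masses are not known exactly. Their poses are not given: they have to be found in the camera images.
- winder_axis (a point): label winder fixed to the bench: round grey foot 180 mm across and 30 mm high with a black gear-motor box (40 mm high, out to 118 mm from the axis) on the side opposite the dog. This point is on the vertical spindle axis at the top of the foot, 30 mm above the bench. Its x axis points from the spindle to the red dog, z up.
- dog (a point): red drive dog standing on the foot: radial block 8 mm wide, 62 to 82 mm from the axis, rounded top 43.5 mm above the bench, on a flat red shoe 22 mm wide; its outer part shows beyond the flange. This point is on its top, 64 mm from the axis.
- notch (a point): the single notch in the rim of the blue flange: open outward, 58 mm from the axis at its floor, 13 mm wide there and 17 mm at the rim. This point is in the middle of the notch on the flange's underside, 64 mm from the axis. With the flange raised it stands over the dog point when aligned; the notch has about 3 mm to spare on each side of the dog.
- fin (a point): yellow upright fin on the flange's top, straight across the axis from the notch: 28 mm long radially (32 to 60 mm from the axis), 10 mm thick, 24 mm high. This point is in the middle of its top edge, 46 mm from the axis.
- fin_ccw_face: side plate of the fin (24 by 21 mm): the face to push to turn the flange counter-clockwise seen from above. Its origin lies on the spindle axis at bench height.
- fin_cw_face: side plate on the fin's other side: the face to push to turn the flange clockwise. Its origin lies on the spindle axis at bench height.
- hub_top (a point): centre of the top of the low domed aluminium hub in the middle of the flange, 48 mm across at its foot, 8 mm above the flange's top; a good place to press. At the start it is 60 mm above the bench.
- flange_angle (a joint): turn of the flange on its spindle (rad), counter-clockwise from above; 0 and 6.283 both mean notch over dog. It turns freely both ways between -7 and 13.3 with a light drag (0.04 N m) and stays where it is left. The flange is a blue disc 139 mm across and 8 mm thick; raised, its top is 52 mm above the bench.
- press_depth (a joint): how far the flange has been pushed down its spindle (m): 0 at the start, just clear of the dog, 0.009 fully home. It slides with a drag of about 5 N, stays where it is left, and cannot go down unless the notch is over the dog. Negative means lifted.
- label_roll: loose roll of white labels, 84 mm across, 61 mm high, standing on its end; origin at the centre of its underside. Leave it.
- tape_roll: loose red roll of packing tape lying flat, 100 mm across, 37 mm high; origin at the centre of its underside. Leave it.
- stapler: loose teal and black stapler, 122 mm long, 28 mm wide, 36 mm high; origin at the centre of its underside. Leave it.
- jar: loose white jar with a pink lid, 53 mm across, 46 mm high; origin at the centre of its underside. Leave it.
- product_box: loose white product box with green edges, 155 by 60 mm, 45 mm high; origin at the centre of its underside. Leave it.
- scanner: loose dark grey hand scanner lying down, 131 by 93 mm, 36 mm high; origin at the centre of its underside. Leave it.

How it is judged:
By the outcome, as a careful person would: the job done as asked, in the order asked, and still so for the second after the job is handed in, with the robot touching nothing.
It also fails if it takes over 42 s, if anything falls off the work surface, if the arm or the gripper's body presses on something with over 40 N, if the wrist force passes 120 N, or if a joint passes its speed limit or range.

## Working session

There is one attempt and no reset: what is moved stays moved. The work goes in short steps, Python scripts to look and compute and a tool call to move; the robot and the scene stay as the last step left them, time stands still between calls to the robot, and variables do not carry over. Pictures are saved under pics/ and viewed, at most 10 in all, crops included, and the job is handed in when it is done.

Besides the shell and the picture viewer there is one more tool, called after "Emit:" in YAML: its name, and indented under it one key for each argument. carry_out: Moves the arm, as the interface text tells. Its arguments: {"type":"object","properties":{"increments":{"type":"array"},"grip_force":{"type":"number"}},"required":["increments"]}

```bash
mkdir -p pics; cat > h.py <<'E'
import numpy as np, cv2
from cell import status, eyes, order, spotter
def K(p):
    f=210/np.tan(np.radians(p["fov_y"])/2); return f
def ray(p,uv):
    f=K(p); d=np.array([(uv[0]-p["cx"])/f,(uv[1]-p["cy"])/f]); s=d.copy()
    for _ in range(20): s=d/(1+p["k1"]*(s@s))
    T=np.array(p["cam_to_world"]); return T[:3,3],T[:3,:3]@np.array([s[0],s[1],1])
def at_z(p,uv,z):
    o,r=ray(p,uv); return o+r*(z-o[2])/r[2]
def proj(p,X):
    T=np.array(p["cam_to_world"]); c=T[:3,:3].T@(np.array(X)-T[:3,3]); s=c[:2]/c[2]
    s=s*(1+p["k1"]*(s@s)); return s*K(p)+[p["cx"],p["cy"]]
def save(p,n): cv2.imwrite(f"pics/{n}.png",p["frame"][:,:,::-1])
E
python3 - <<'E'
from h import *
o=status.get_obs(); print(o["time_s"],o["ee_pos"],o["ee_rot"],o["width"])
zs={"dog":.0435,"notch":.044,"fin":.076,"hub_top":.06,"winder_axis":.03,"label_roll":.03,"tape_roll":.018,"stapler":.018,"jar":.023,"product_box":.022,"scanner":.018}
ps={}
for c in["top","scene"]:
    p=eyes.read_camera(c); save(p,c); ps[c]=p
    print(c,np.round(np.array(p["cam_to_world"])[:3,3],3))
    for q,z in zs.items():
        for r in spotter.masks_of(p,q)[:1]:
            print(q,round(r["confidence"],2),np.round(r["xy"]),np.round(at_z(p,r["xy"],z),3),r["mask"].sum())
a,b=ps["top"]["frame"],ps["scene"]["frame"]
E
```

```text
0.0 [0.22682624 0.58173774 0.22146765] [ 1.07195624e-03  9.82754300e-01 -1.84912989e-01 -1.50607627e-04] 0.08687629672783273
top [ 0.412 -0.045  1.63 ]
dog 0.7 [220. 244.] [0.499 0.164 0.044] 2807
notch 0.75 [216. 243.] [0.501 0.176 0.044] 1554
fin 0.69 [218. 241.] [0.506 0.164 0.076] 1578
hub_top 0.88 [216. 238.] [0.515 0.173 0.06 ] 1518
label_roll 0.86 [349. 235.] [ 0.525 -0.238  0.03 ] 548
tape_roll 0.83 [125. 241.] [0.509 0.462 0.018] 612
stapler 0.69 [385. 246.] [ 0.491 -0.35   0.018] 413
jar 0.63 [286. 184.] [ 0.688 -0.039  0.023] 244
product_box 0.58 [434. 243.] [ 0.501 -0.502  0.022] 983
scanner 0.79 [154. 177.] [0.711 0.377 0.018] 683
scene [-0.055 -1.001  1.032]
dog 0.74 [228. 198.] [0.491 0.144 0.043] 1265
notch 0.68 [227. 192.] [0.508 0.183 0.044] 571
fin 0.91 [226. 191.] [0.487 0.154 0.076] 534
hub_top 0.56 [229. 194.] [0.499 0.147 0.06 ] 577
winder_axis 0.82 [231. 201.] [0.502 0.139 0.03 ] 1295
label_roll 0.78 [290. 255.] [ 0.532 -0.235  0.03 ] 615
tape_roll 0.83 [197. 166.] [0.494 0.459 0.018] 364
stapler 0.9 [294. 290.] [ 0.46  -0.362  0.018] 496
jar 0.53 [295. 209.] [ 0.696 -0.033  0.023] 195
product_box 0.76 [332. 316.] [ 0.5   -0.507  0.022] 1278
scanner 0.6 [226. 194.] [0.514 0.206 0.018] 571
```

```bash
python3 - <<'E'
import cv2, numpy as np
t=cv2.imread("pics/top.png")[190:290,160:280]; s=cv2.imread("pics/scene.png")[150:240,170:290]
cv2.imwrite("pics/c1.png",np.hstack([cv2.resize(t,(400,333)),cv2.resize(s,(400,333))]))
E
```

```text
(no output)
```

View pics/c1.png

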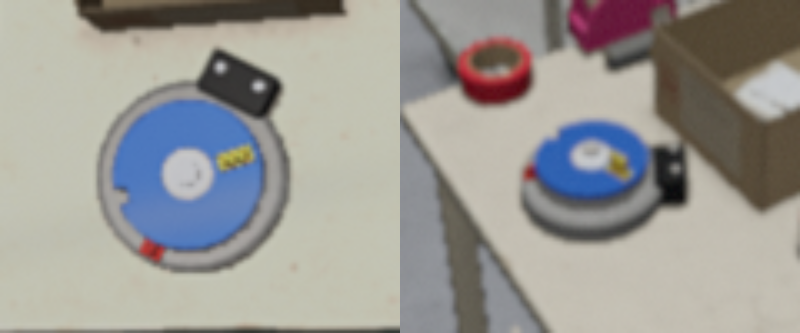

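View pics/top.png

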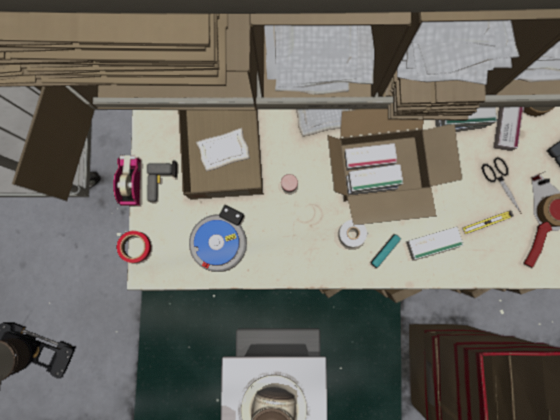

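Emit:
carry_out:
  increments:
    - [[0, 1.5, -4.5, 0, 0], [0, 1.5, -4.5, 0, 0], [0, 1.5, -4.5, 0, 0], [0, 1.5, -4.5, 0, 0], [0, 2, -4.5, 0, 0], [0, 2, -4.5, 0, 0], [0, 2.5, -4, 0, 0], [0, 2.5, -4, 0, 0]]
  grip_force: 20

```text
time_s: 2.0
ee_pos: [0.3775, 0.2306, 0.2232]
ee_rot: [-0.001, 0.983, -0.184, 0.0]
wrist_force: [0.9, 0.5, 0.1]
width: 0.0314
grasp_force: 0.0
```

```bash
python3 - <<'E'
from h import *
o=status.get_obs(); print(o["time_s"],o["ee_pos"],o["ee_rot"],o["width"],o["q"])
p=eyes.read_camera("wrist"); save(p,"w1"); T=np.array(p["cam_to_world"]); print(T.round(3),p["fov_y"])
print(proj(p,[.502,.17,.06]))
E
```

```text
2.0 [0.37751291 0.23056206 0.22316985] [-6.59844529e-04  9.82857276e-01 -1.84366380e-01  4.21136815e-04] 0.03136550699386105 [ 9.18005074e-01  6.68904359e-02 -4.12713863e-01  1.77540032e-04
 -1.08963440e+00  2.81854790e-01]
[[-0.361 -0.897 -0.256  0.447]
 [-0.932  0.347  0.102  0.204]
 [-0.003  0.276 -0.961  0.386]
 [ 0.     0.     0.     1.   ]] 62.26534994347018
[286.73449294  35.13155262]
```

View pics/w1.png

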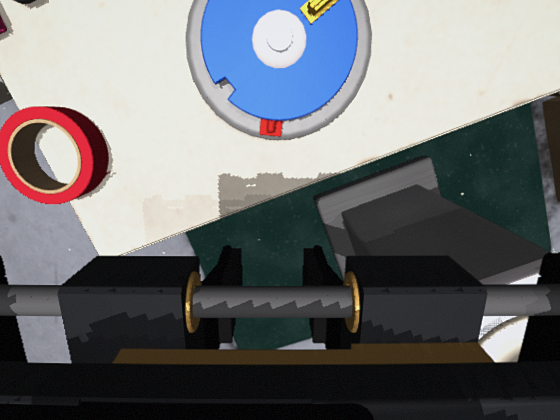

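```bash
python3 - <<'E'
from h import *
p=eyes.read_camera("wrist")
h=at_z(p,(279,38),.06); f=at_z(p,(320,10),.076); d=at_z(p,(270.5,128),.0435); n=at_z(p,(226,88),.052)
for q in (h,f,d,n): 
    v=q-h; print(q.round(4),np.hypot(*v[:2]).round(4),np.degrees(np.arctan2(v[1],v[0])).round(1))
fr=cv2.cvtColor(p["frame"],cv2.COLOR_RGB2HSV); m=cv2.inRange(fr,(100,120,80),(125,255,255)); m[250:]=0
c=max(cv2.findContours(m,0,1)[0],key=cv2.contourArea)[:,0]; c=c[c[:,1]>3]
P=np.array([at_z(p,u,.052)[:2] for u in c.astype(float)])
from scipy.optimize import least_squares
s=least_squares(lambda x:np.hypot(*(P-x[:2]).T)-x[2],[*h[:2],.0695],loss="cauchy",f_scale=.0005); print(s.x)
E
```

```text
[0.5034 0.1711 0.06  ] 0.0 0.0
[0.5081 0.1343 0.076 ] 0.0372 -82.6
[0.4349 0.2061 0.0435] 0.0769 152.9
[0.4833 0.2305 0.052 ] 0.0627 108.7
[0.50252337 0.17697671 0.06861978]
```

Emit:
carry_out:
  increments:
    - [[0, 4, -1.5, 0, 0], [0, 4, -1.5, 0, 0], [0, 1.5, -1, 0, 0], [0, 0, 0, 0, 0]]

```text
time_s: 2.5
ee_pos: [0.4735, 0.1918, 0.222]
ee_rot: [0.0, 0.983, -0.186, -0.0]
wrist_force: [-0.7, -0.2, -0.7]
width: 0.0011
grasp_force: 0.0
```

```bash
cat > meas.py <<'E'
from h import *
from scipy.optimize import least_squares
def cen(p,lo,hi,z,mina=10,region=None):
    fr=cv2.cvtColor(p["frame"],cv2.COLOR_RGB2HSV); m=cv2.inRange(fr,lo,hi)
    if region is not None: m&=region
    return m
def run(name,zt=.052):
    p=eyes.read_camera("wrist"); save(p,name)
    fr=cv2.cvtColor(p["frame"],cv2.COLOR_RGB2HSV); m=cv2.inRange(fr,(100,120,80),(125,255,255)); m[260:]=0
    c=max(cv2.findContours(m,0,1)[0],key=cv2.contourArea)[:,0]; c=c[c[:,1]>3]
    P=np.array([at_z(p,u,zt)[:2] for u in c.astype(float)])
    s=least_squares(lambda x:np.hypot(*(P-x[:2]).T)-x[2],[.503,.172,.0695],loss="cauchy",f_scale=.0005); C=s.x[:2]; print("circle",s.x.round(4))
    d=P-C; r=np.hypot(*d.T); a=np.degrees(np.arctan2(d[:,1],d[:,0])); k=r<s.x[2]-.003
    print("dent r,ang",[(round(x*1e3),round(y)) for x,y in zip(r[k],a[k])])
    red=cv2.inRange(fr,(0,150,80),(6,255,255))|cv2.inRange(fr,(174,150,80),(180,255,255))
    yel=cv2.inRange(fr,(22,120,80),(35,255,255))
    for nm,mm,z in(("red",red,.0435),("yel",yel,.07)):
        Q=np.array([at_z(p,u[::-1],z)[:2] for u in np.argwhere(mm).astype(float)])
        if len(Q):
            Q=Q[np.hypot(*(Q-C).T)<.09]
        if len(Q): v=np.median(Q,0)-C; print(nm,len(Q),(v+C).round(4),np.hypot(*v).round(4),np.degrees(np.arctan2(v[1],v[0])).round(1))
    for q in("hub_top","notch","dog","fin"):
        print(q,[(round(r["confidence"],2),np.round(r["xy"]),r["mask"].sum()) for r in spotter.masks_of(p,q)[:1]])
    x0,y0=[int(v) for v in proj(p,[*C,.052])]; cr=p["frame"][max(0,y0-120):y0+120,max(0,x0-130):x0+130,::-1]
    cv2.imwrite(f"pics/{name}c.png",cv2.resize(cr,None,fx=2.3,fy=2.3)); print("crop0",max(0,x0-130),max(0,y0-120))
    return p,C
E
python3 - <<'E'
from meas import *
o=status.get_obs(); print(o["time_s"],o["ee_pos"],o["width"]); run("w2")
E
```

```text
2.5 [0.47354736 0.19175256 0.22202147] 0.0011333079428813768
circle [0.5028 0.1768 0.0687]
dent r,ang [(65, 101), (64, 101), (63, 101), (62, 101), (61, 101), (60, 102), (58, 101), (58, 102), (57, 103), (57, 105), (57, 106), (58, 107), (58, 108), (57, 109), (57, 111), (57, 112), (57, 114), (57, 115), (58, 116), (60, 116), (60, 116), (62, 116), (63, 116), (65, 116)]
red 141 [0.4346 0.2113] 0.0765 153.2
yel 593 [0.5185 0.1345] 0.045 -69.7
hub_top [(0.75, array([275., 146.]), np.int64(15914))]
notch [(0.96, array([278., 147.]), np.int64(15824))]
dog [(0.65, array([280., 142.]), np.int64(26522))]
fin [(0.67, array([276., 145.]), np.int64(15642))]
crop0 146 36
```

View pics/w2c.png

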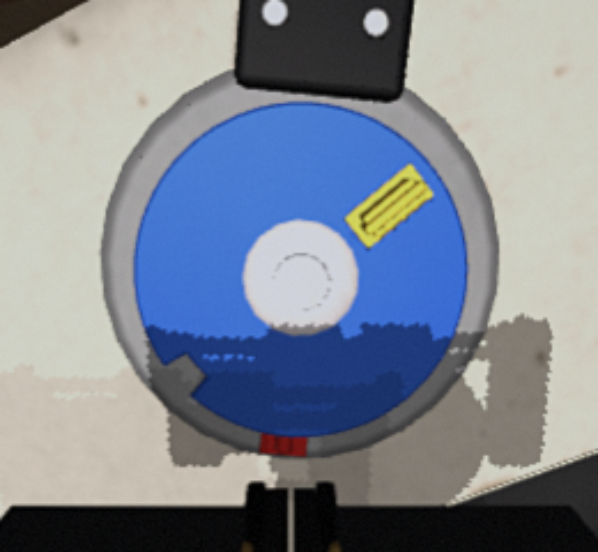

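Emit:
carry_out:
  increments:
    - [[0, 0.5, -4.1, -2, 0], [0, 0.3, -4.1, -2, 0], [0, 0, 0, -4.5, 0], [0, 0, 0, -4.5, 0], [0, 0, 0, -3.2, 0], [0, 0, 0, 0, 0]]

```text
time_s: 3.35
ee_pos: [0.4765, 0.1091, 0.0571]
ee_rot: [0.003, 0.983, -0.185, -0.004]
wrist_force: [-0.9, -1.4, 0.6]
width: 0.0004
grasp_force: 0.0
```

Emit:
carry_out:
  increments:
    - [[0, 1, 0.6, 0.3, 0], [0, 1, 0.6, 0, 0], [0, 0.9, 0.4, 0, 0], [0, 0.9, 0.4, 0, 0], [0, 0.4, 0.35, 0, 0], [0, 0.4, 0.35, 0, 0], [0, 0, 0, 0, 0], [0, 0, 0, 0, 0]]

```text
time_s: 4.15
ee_pos: [0.5261, 0.1374, 0.0635]
ee_rot: [-0.0, 0.983, -0.185, 0.0]
wrist_force: [-0.1, 0.3, -1.0]
width: 0.0004
grasp_force: 0.0
```

```bash
python3 - <<'E'
from h import *
o=status.get_obs(); print(o["time_s"],o["ee_pos"],o["wrist_force"])
p=eyes.read_camera("wrist"); save(p,"w3")
E
```

```text
4.15 [0.52609005 0.13741587 0.06350017] [-0.13767379  0.3396771  -1.00860431]
```

View pics/w3.png

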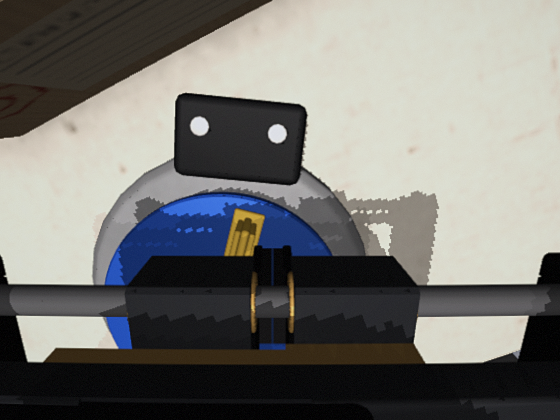

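```bash
python3 - <<'E'
from h import *
p=eyes.read_camera("wrist"); C=np.array([.5028,.1768])
for uv in((234,208),(264,214),(249,211),(226,252)):
    v=at_z(p,uv,.076)[:2]-C; print(uv,np.hypot(*v).round(4),np.degrees(np.arctan2(v[1],v[0])).round(1))
E
```

```text
(234, 208) 0.0695 -30.1
(264, 214) 0.0702 -41.4
(249, 211) 0.0695 -35.7
(226, 252) 0.0479 -28.8
```

Emit:
carry_out:
  increments:
    - [[0, 0.25, 0.3, -0.2, 0], [0, 0.2, 0.3, 0, 0], [0, 0, 0, 0, 0], [0, 0, 0, 0, 0], [0, -0.5, -1.2, 0, 0], [0, 0, 0, 4.5, 0], [0, 0, 0, 4.5, 0], [0, -1, 1, 4.5, 0]]

```text
time_s: 5.05
ee_pos: [0.5154, 0.1398, 0.1979]
ee_rot: [0.0, 0.983, -0.186, -0.0]
wrist_force: [0.1, 1.5, -1.0]
width: 0.0006
grasp_force: 0.0
```

Emit:
carry_out:
  increments:
    - [[0, -2, 3, 2, 0], [0, -2, 2.5, 0, 0], [0, 0, 0, 0, 0], [0, 0, 0, 0, 0]]

```text
time_s: 5.45
ee_pos: [0.4749, 0.196, 0.2166]
ee_rot: [-0.0, 0.983, -0.184, -0.0]
wrist_force: [0.0, -1.6, -0.1]
width: 0.0006
grasp_force: 0.0
```

```bash
python3 - <<'E'
from meas import *
o=status.get_obs(); print(o["time_s"],o["ee_pos"],o["width"]); run("w4")
E
```

```text
5.45 [0.47490021 0.19596714 0.21664363] 0.000593072670202732
circle [0.5029 0.1768 0.0687]
dent r,ang [(65, 144), (64, 144), (63, 144), (62, 144), (61, 145), (60, 145), (58, 145), (57, 146), (58, 147), (57, 148), (57, 149), (57, 150), (57, 151), (57, 152), (57, 153), (57, 154), (57, 155), (57, 156), (58, 157), (58, 158), (58, 159), (59, 160), (60, 159), (61, 159), (62, 159), (63, 160), (64, 160), (65, 160)]
red 235 [0.4373 0.2098] 0.0734 153.3
yel 638 [0.5438 0.1557] 0.046 -27.3
hub_top [(0.6, array([280., 147.]), np.int64(16433))]
notch [(0.78, array([282., 147.]), np.int64(16363))]
dog [(0.69, array([285., 142.]), np.int64(27043))]
fin [(0.66, array([283., 147.]), np.int64(16197))]
crop0 151 37
```

View pics/w4c.png

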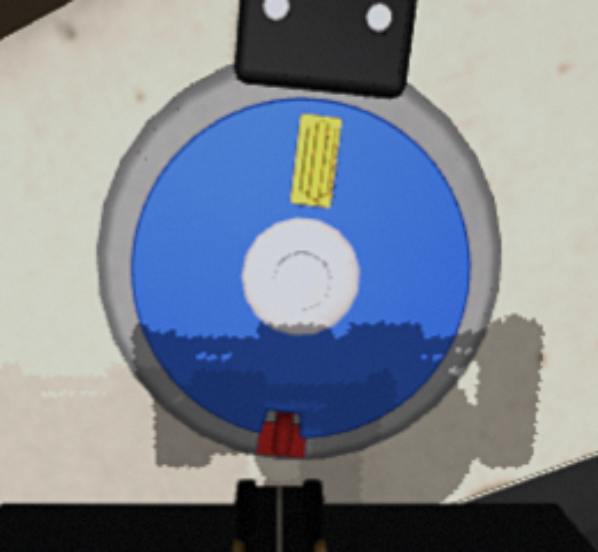

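Emit:
carry_out:
  increments:
    - [[0, 1.4, -1, -2, 0], [0, 1.4, -0.9, -3, 0], [0, 0, 0, -4, 0], [0, 0, 0, -4, 0], [0, 0, 0, -1.5, 0], [0, 0, 0, 0, 0], [0, 0, 0, 0, 0]]

```text
time_s: 6.4
ee_pos: [0.5043, 0.1771, 0.0718]
ee_rot: [0.0, 0.983, -0.185, 0.0]
wrist_force: [0.5, 0.3, 0.8]
width: 0.0007
grasp_force: 0.0
```

Emit:
carry_out:
  increments:
    - [[0, 0, 0, -0.6, 0], [0, 0, 0, -0.6, 0], [0, 0, 0, -0.3, 0], [0, 0, 0, -0.3, 0], [0, 0, 0, 0, 0], [0, 0, 0, 0, 0]]

```text
time_s: 7.0
ee_pos: [0.504, 0.1777, 0.0538]
ee_rot: [-0.0, 0.983, -0.185, 0.001]
wrist_force: [1.5, 0.2, 1.5]
width: 0.0005
grasp_force: 0.9
```

Emit:
carry_out:
  increments:
    - [[0, 0, 0, -0.2, 0], [0, 0, 0, -0.2, 0], [0, 0, 0, 0, 0], [0, 0, 0, 0, 0]]

```text
time_s: 7.4
ee_pos: [0.5043, 0.1777, 0.0512]
ee_rot: [-0.0, 0.983, -0.184, 0.001]
wrist_force: [-1.5, 0.2, 11.2]
width: 0.0002
grasp_force: 5.8
```

Emit:
carry_out:
  increments:
    - [[0, 0, 0, -0.2, 0], [0, 0, 0, -0.2, 0], [0, 0, 0, 0, 0], [0, 0, 0, 0, 0]]

```text
time_s: 7.8
ee_pos: [0.5049, 0.1779, 0.0508]
ee_rot: [-0.001, 0.983, -0.184, 0.002]
wrist_force: [-7.1, -1.2, 32.5]
width: 0.0007
grasp_force: 16.4
```

Emit:
carry_out:
  increments:
    - [[0, 0, 0, 0.8, 0], [0, 0, 0, 3, 0], [0, 0, 0, 4.5, 0], [0, 0, 0, 4.5, 0], [0, -1.4, 0.9, 3.5, 0], [0, -1.4, 0.9, 0.5, 0], [0, 0, 0, 0, 0], [0, 0, 0, 0, 0]]

```text
time_s: 8.6
ee_pos: [0.4746, 0.1948, 0.2125]
ee_rot: [0.001, 0.983, -0.185, -0.001]
wrist_force: [0.2, -0.1, -0.8]
width: 0.0007
grasp_force: 0.0
```

```bash
python3 - <<'E'
from meas import *
o=status.get_obs(); print(o["time_s"],o["ee_pos"],o["wrist_force"]); run("w5",.043)
E
```

```text
8.6 [0.47461082 0.19482871 0.21249665] [ 0.24097852 -0.13701971 -0.76730992]
circle [0.5028 0.1767 0.0687]
dent r,ang [(66, 144), (65, 144), (63, 145), (62, 145), (61, 144), (60, 145), (59, 145), (58, 146), (58, 147), (57, 147), (57, 148), (57, 149), (57, 150), (58, 152), (58, 153), (58, 154), (58, 155), (57, 156), (57, 157), (57, 158), (58, 159), (59, 159), (60, 159), (62, 159), (63, 159), (64, 159), (65, 159)]
red 253 [0.4373 0.2095] 0.0732 153.4
yel 622 [0.5438 0.156 ] 0.0459 -26.8
hub_top [(0.83, array([279., 146.]), np.int64(16034))]
notch [(0.98, array([282., 144.]), np.int64(15833))]
dog [(0.84, array([280., 142.]), np.int64(27709))]
fin [(0.61, array([280., 145.]), np.int64(15878))]
crop0 149 37
```

View pics/w5c.png

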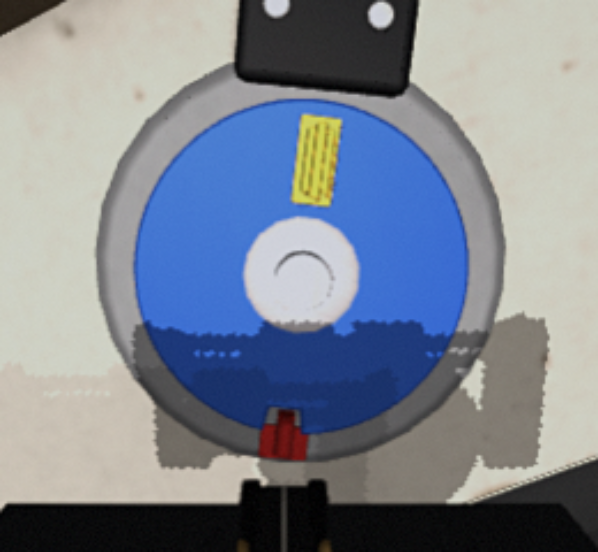

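```bash
python3 -c "
from cell import order
print(order.finish_job())"
```

```text
the job is handed in; nothing more can be done
None
```

I turned the flange about 44° counter-clockwise by pushing the fin until the notch stood over the dog. I then pressed it home on the hub: the tool stopped at 51 mm with about 32 N, and the camera view fits the full 9 mm. I drew the arm clear without touching the other items and handed the job in about 8.6 s into the run; no verdict came back.

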